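Close the drill jig

ROBOT

A 7-joint arm with a two-finger parallel gripper is mounted at the origin on the work surface. World frame = base frame: x ahead of the robot, y to its left, z up, the work surface at z = 0. Lengths are in m, angles in rad, forces in N, time in s.
With the tool pointing down it reaches from about 0.425 to 0.925 m from the base axis. Payload 6.8 kg.
Tool frame: the origin (TCP) lies midway between the tips of the shut fingers; the grasp point (between the pads) lies 19 mm behind it (grip_point_offset is the distance from the TCP to the grasp point, in m); y points along the fingers, x is the direction in which the jaws open and shut, and the axes are right-handed (so a half turn about y gives the same grasp; the last joint's range is limited). The gripper opens to 85 mm and grips with 20 to 120 N. Pads are 22 mm wide; open, the fingers measure 114 mm over their backs; the gripper's body (76 mm by 85 mm) begins 54 mm behind the grasp point. The pads swing forward as they close: fully open they stand 13 mm farther back than shut.
Start: joints at [-1.375, 0.477, 0.022, 1.555, -0.011, 1.109, -0.083], TCP at [0.202, 0.644, 0.231] pointing down, gripper open.
Joint ranges: [-2.96, 2.96], [-0.34, 2.1], [-1.41, 1.46], [0.24, 2.44], [-1.37, 4.51], [0.17, 1.92], [-2.96, 2.96]. Speed limits (rad/s): [2.39, 2.39, 3.14, 3.14, 3.14, 3.14, 3.14].

INTERFACE

Orientations are given as a unit quaternion [w, x, y, z].
In Python, from station import get_obs, read_camera, hand_in, grip_point_offset gives the robot as it stands.
- The arm moves only by the tool play_rows, never from a script. Its argument "increments" is a list of rows, each a list of 2 entries, a list of its own where there are three numbers: the shift along the tool's x, y, z in m, then the turn, a rotation vector about the tool's x, y, z in degrees. In form: [[[tx, ty, tz], [ax, ay, az]], ...]. A call has 1 to 20 rows; each row shifts and turns the commanded pose from where the row before left it, along the tool's axes as they then stand; what a row does not reach is not made up. A row lasts 1/12 s, in which the tool goes at most 41.7 mm and 7.16 degrees, less where a joint would pass 70% of its speed; a pose out of reach is approached as far as the arm can. A call with a gripper value outside its range is refused whole. "gripper" is the finger opening in m, from 0 to 0.0854, set as the call begins (left out, the last holds). The fingers move at their own pace and stop on an object; "grip_force" is the grip in N (left out, the last holds). Time passes only in rows, so rows that do not move let the fingers close. It gives the time, the measured TCP pose, the force and the opening at its end, in the units of the state.
- get_obs(): the state, without advancing time (a new reading comes with each control period).
- read_camera(name): name is "scene" or "top"; returns a dict with "color" (384x512x3 uint8, red, green, blue), "range_z" (384x512 float32, m along the optical axis (not along the pixel's ray), 0 where there is no reading), "intrinsics" (3x3 intrinsics, pixels), "dist_coeffs" ([k1, k2, p1, p2, k3] as OpenCV has them; the pictures are not rectified), "R" (3x3) and "t" (3): a world point X has camera coordinates R X + t. Camera axes: x right, y down, z forward; pixel columns grow to the right and rows downward; lengths in m; the calibration is good to about 2 mm. A picture is of the moment at which its call begins.
- hand_in(): hands the job in, once; it reports no verdict.
The state is a dict: "t": time; "q": joint angles; "joint_vel": joint speeds; "joint_torque": joint torques, N m; "eef_pos": TCP position; "tool_rot": TCP orientation; "contact_force": force on the tool from outside, world axes, zero at the start; "torque": the same for the moment, N m; "gripper_width": opening from 0.0 (shut) to 1.0 (fully open).
Only numpy, scipy, OpenCV 4.12 (cv2) and the standard library are available. Lean on these libraries where they do the work, as an engineer would, in place of code of your own. Each camera call takes 0.05 s, during which the arm holds its last target. There are 200 camera calls.

TASK

Fit the drill template to the drill jig: hold it up against the jig's back rail, resting on the locating pin, with its big hole about 20 mm to one side of the jig's middle; then slide it lightly along the rail until you feel the hole find the pin and the template drops flat onto the bed. Then swing the hold-down arm all the way round over the template. Use a light touch, never forcing the template against the rail or the pin, and leave the other things on the bench as they are.

Things in the scene. Friction and masses are not known exactly. Their poses are not given: they have to be found in the camera images.
- template: the drill template: loose flat bright steel plate, 76 (x) by 68 (y) by 8 mm thick, 0.25 to 0.45 kg. It starts lying flat on a wooden block 70 (x) by 46 (y) by 24 mm, which is narrower than the plate, so its two y ends overhang by 11 mm. Origin: centre of its underside, z up. The end nearer to the big hole (+x) belongs against the rail; four small brass drill bushes lie towards the -x end
- locating_hole (a point): centre of the template's big round hole (11.6 mm, right through), at its underside: 14 mm from the plate's centre along +x, so 24 mm from its +x edge. The hole is 1.6 mm wider than the pin
- jig: the drill jig, fixed to the bench: dark steel base 150 (x) by 200 (y) by 18 mm with fixing lugs at its y sides; its flat top is the bed. Origin: centre of the underside; +x points away from the robot, towards the rail, y along the rail
- rail: the back rail: bright steel bar along the jig's y, 200 mm long, 16 mm wide, 14 mm higher than the bed; this entry's frame is the jig's own frame, and the rail's face towards the robot is at x = +54 mm in it. It carries the locating pin: 10 mm steel pin on a bright insert in the bed, standing 7 mm out of it, its flat tip bevelled by 0.7 mm. A template lying on the pin rides 7 mm over the bed
- middle (a point): the jig's middle, on the bed (18 mm above the bench): half-way along the rail, 24 mm in front of its face (jig x = +30 mm, y = 0); axes of the jig. The locating pin stands on this line parallel to the rail, anywhere within 10 mm of this point to either side: its place is set anew for each job, then clamped, and is not reported. Find it by feel (or by sight)
- holddown (a joint): angle of the hold-down arm (rad): at 0 it lies along the jig's +y; it turns clockwise seen from above to its stop at 1.571, pointing to the jig's +x over the template's near edge. It stays where left (friction 0.04 N m). Aluminium, 18 mm wide, 6 mm thick, reaching 40 mm from its pivot; underside 9.5 mm above the bed: it clears a fitted template by 1.5 mm and is blocked by one not down
- holddown_pivot (a point): the arm's pivot axis, at the height of the arm's underside; in the jig's frame x = -46 mm, y = 0
- holddown_knob (a point): centre of the arm's upright round black knob, 14 mm across and 24 mm high, 30 mm from the pivot along the arm; this point is 33.5 mm above the bed, the knob reaches from 21.5 to 45.5 mm above it
- bench_block: bystander: fixed steel bench block 65 by 65 by 20 mm with a dark bar on it, on the other side of the jig from the template
- hammer: bystander: hammer lying on the bench, about 230 mm long
- screwdriver: bystander: screwdriver lying on the bench in front of the jig, about 160 mm long
- jar: bystander: glass jar, 56 mm across, 70 mm high, origin under its centre
- file: bystander: dark round file lying on the bench, 10 mm thick, 170 mm long
- parts_box: bystander: yellow open box, 100 by 75 by 45 mm
- blank: bystander: brass plate 45 by 30 by 4 mm lying on the bench
- tool_pot: bystander: blue pot of gravers, 70 mm across, about 155 mm high
Mind the look-alikes: they are no part of the job. Of the things that look like the template, the largest one is meant.

How it is judged:
By the outcome, as a careful person would: the job done as asked, in the order asked, and still so for the second after the job is handed in, with the robot touching nothing.
It also fails if it takes over 72 s, if anything falls off the work surface, if the arm or the gripper's body presses on something with over 40 N, if the wrist force passes 120 N, or if a joint passes its speed limit or range.

## Working session

There is one attempt and no reset: what is moved stays moved. The work goes in short steps, Python scripts to look and compute and a tool call to move; the robot and the scene stay as the last step left them, time stands still between calls to the robot, and variables do not carry over. Pictures are saved under pics/ and viewed, about 8 in all and at most 12, crops included, and the job is handed in when it is done.

Besides the shell and the picture viewer there is one more tool, called after "Emit:" as name(argument=value, ...), one argument or row to a line, values as JSON. play_rows: Moves the arm, as the interface text tells. Its arguments: {"type":"object","properties":{"increments":{"type":"array","items":{"type":"array"}},"gripper":{"type":"number"},"grip_force":{"type":"number"}},"required":["increments"]}

```bash
mkdir -p pics; ls
cat > h.py <<'E'
import numpy as np, cv2, json
from station import get_obs, read_camera, hand_in, grip_point_offset
def pix2world(c,px,z):
    p=cv2.undistortPoints(np.array(px,float).reshape(-1,1,2),c["intrinsics"],c["dist_coeffs"]).reshape(-1,2)
    d=np.c_[p,np.ones(len(p))]@c["R"]; o=-c["R"].T@c["t"]
    return o+d*((z-o[2])/d[:,2])[:,None]
def cloud(c):
    h,w=c["range_z"].shape; u,v=np.meshgrid(np.arange(w),np.arange(h))
    p=cv2.undistortPoints(np.stack([u,v],-1).reshape(-1,1,2).astype(float),c["intrinsics"],c["dist_coeffs"]).reshape(-1,2)
    z=c["range_z"].reshape(-1,1); X=(np.c_[p,np.ones(len(p))]*z-np.ravel(c["t"]))@c["R"]
    X[z[:,0]==0]=np.nan
    return X.reshape(h,w,3)
def save(n,c): cv2.imwrite(n,c["color"][...,::-1])
E
python3 - <<'E'
from h import *
import pickle
o=get_obs(); print(o, grip_point_offset)
for n in("top","scene"):
    c=read_camera(n); save(f"pics/{n}0.png",c); pickle.dump(c,open(n+"0.pkl","wb")); print(n,c["intrinsics"],c["dist_coeffs"],-c["R"].T@c["t"])
E
```

```text
pics
{'t': 0.0, 'q': array([-1.37510327,  0.47779743,  0.0223418 ,  1.55642591, -0.01150162,
        1.10928478, -0.08307293]), 'joint_vel': array([-0.00085305, -0.00102731,  0.00044177, -0.00156631,  0.00191301,
        0.00057354,  0.00026607]), 'joint_torque': array([ 2.38900257e-04, -5.96442389e+01,  1.60798699e+00, -2.81197214e+01,
        1.25356915e-02,  9.27346176e-03,  1.40639517e-05]), 'eef_pos': array([0.20176234, 0.64353882, 0.23033832]), 'tool_rot': array([-0.56947892,  0.57030019,  0.41811916, -0.41907973]), 'contact_force': array([ 0.33767633, -0.49447899,  0.42173753]), 'torque': array([ 0.00377041, -0.05076582,  0.01271679]), 'gripper_width': 0.9997601671260224} 0.0187
top [[495.77505775   0.         250.51860066]
 [  0.         495.77505775 186.77395306]
 [  0.           0.           1.        ]] [-0.0065491  0.         0.         0.         0.       ] [0.31850973 0.02827173 1.52691596]
scene [[475.35899655   0.         257.39399982]
 [  0.         475.35899655 184.70293248]
 [  0.           0.           1.        ]] [-0.01161969  0.          0.          0.          0.        ] [ 1.56525655 -0.12984038  0.95656179]
```

View pics/top0.png

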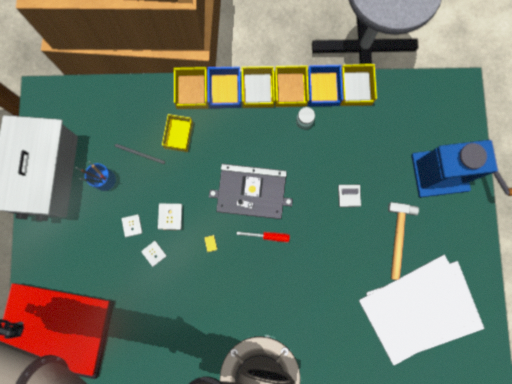

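View pics/scene0.png

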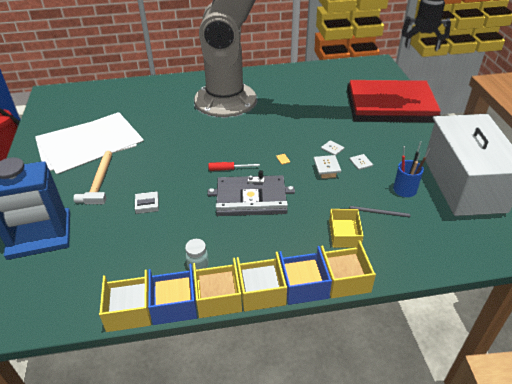

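The top view shows the jig at (252,190) and the rail on its upper side. The plate candidates are (170,217), (132,226) and (153,254). The one at (170,217) is the largest and looks raised on a block in the scene view at (326,165), so it fits the template. I'll confirm it in an enlarged crop and measure.

Run:
```python
from h import *
import pickle
t=pickle.load(open("top0.pkl","rb")); s=pickle.load(open("scene0.pkl","rb"))
a=cv2.resize(t["color"][195:270,115:215],None,fx=5,fy=5,interpolation=cv2.INTER_CUBIC)[:375]
b=cv2.resize(t["color"][155:225,200:305],None,fx=5,fy=5,interpolation=cv2.INTER_CUBIC)
a=cv2.resize(a,(400,300)); b=cv2.resize(b,(400,267)); b=np.pad(b,((0,33),(0,0),(0,0)))
c1=cv2.resize(s["color"][135:185,295:385],(400,300),interpolation=cv2.INTER_CUBIC)
c2=cv2.resize(s["color"][160:220,200:300],(400,300),interpolation=cv2.INTER_CUBIC)
cv2.imwrite("pics/crop0.png",np.vstack([np.hstack([a,b]),np.hstack([c1,c2])])[...,::-1])
for n,c,sl in(("top",t,None),("scene",s,None)):
    hsv=cv2.cvtColor(c["color"],cv2.COLOR_RGB2HSV)
    m=((hsv[...,2]>150)&(hsv[...,1]<60)).astype(np.uint8)
    X=cloud(c)
    for k in cv2.findContours(m,cv2.RETR_EXTERNAL,cv2.CHAIN_APPROX_NONE)[0]:
        A=cv2.contourArea(k)
        if 60<A<1500:
            mm=np.zeros_like(m); cv2.drawContours(mm,[k],-1,1,-1); P=X[cv2.erode(mm,np.ones((3,3)))>0]
            if len(P)<5: continue
            z=np.nanmedian(P[:,2]); r=cv2.minAreaRect(pix2world(c,k[:,0],z)[:,:2].astype(np.float32)*1000)
            print(n,k[:,0].mean(0).round(),A,"z",z.round(4),"rect",np.round(r[0],1),np.round(r[1],1),round(r[2],1))
```

```text
top [  7. 376.] 216.5 z 0.7245 rect [164.3 401. ] [28.6 25.1] 88.8
top [270. 346.] 367.0 z 0.0133 rect [ 92.7 -34.2] [146.   34.5] 67.5
top [153. 253.] 335.5 z 0.0061 rect [369.  314.7] [61.3 54.9] 37.0
top [131. 225.] 321.5 z 0.0063 rect [455.8 383. ] [61.5 54.3] 11.9
top [169. 216.] 567.5 z 0.0323 rect [479.  261.9] [70.2 78.9] 88.7
top [403. 208.] 201.5 z 0.0252 rect [ 488.  -452.8] [87.2 26.7] 80.5
top [244. 204.] 64.0 z 0.0359 rect [511.5  35.5] [49.3 20.7] 74.6
top [349. 195.] 409.0 z 0.0216 rect [ 531.  -288.9] [64.7 65.2] 88.7
top [506. 267.] 1378.0 z -0.751 rect [  302.4 -1165.4] [ 76.8 810.4] 89.6
top [252. 186.] 256.0 z 0.0187 rect [567.    9.5] [45.8 62.4] 81.8
top [253. 170.] 316.5 z 0.0321 rect [614.7   5.6] [198.8  18.7] 82.3
top [306. 115.] 187.0 z 0.0703 rect [ 776.6 -159.6] [49.  47.5] 88.8
top [257.  88.] 641.0 z 0.0281 rect [882.  -14.7] [79.  89.7] 88.8
top [357.  86.] 619.0 z 0.0278 rect [ 881.5 -331.7] [91.5 78.3] 1.5
scene [ 20. 367.] 171.0 z -0.7502 rect [ 537.4 -883.1] [112.6  50.3] 36.9
scene [126. 297.] 735.0 z 0.0263 rect [ 867.2 -330.5] [65.6 79.6] 0.2
scene [260. 278.] 689.5 z 0.0268 rect [867.8 -15.5] [80.7 66.2] 89.5
scene [195. 246.] 232.0 z 0.0694 rect [ 776.9 -160.6] [49.4 49. ] 48.0
scene [ 24. 211.] 210.0 z 0.1053 rect [ 616.3 -581.5] [ 26.3 101.4] 5.3
scene [ 88. 196.] 173.5 z 0.0245 rect [ 491.  -453.4] [88.  33.6] 88.4
scene [146. 200.] 335.5 z 0.0205 rect [ 535.5 -289.1] [63.4 68.5] 90.0
scene [ 19. 196.] 163.5 z 0.1582 rect [ 617.3 -577.6] [22.7 91.9] 4.7
scene [251. 202.] 474.0 z 0.0291 rect [586.9   9. ] [199.7  73.2] 82.2
scene [361. 161.] 185.0 z 0.0058 rect [455.9 382.7] [61.6 54.5] 10.7
scene [329. 157.] 506.5 z 0.0305 rect [442.4 276.1] [ 85. 169.] 68.1
scene [ 20. 109.] 61.0 z -0.7495 rect [-1351.8 -1251.8] [133.   57.1] 11.4
scene [218. 110.] 141.5 z 0.0131 rect [ 86.2 -32.6] [129.6  65.3] 43.6
scene [248.  90.] 62.0 z 0.0117 rect [-37.4  95.1] [84.8 33.1] 5.9
```

View pics/crop0.png

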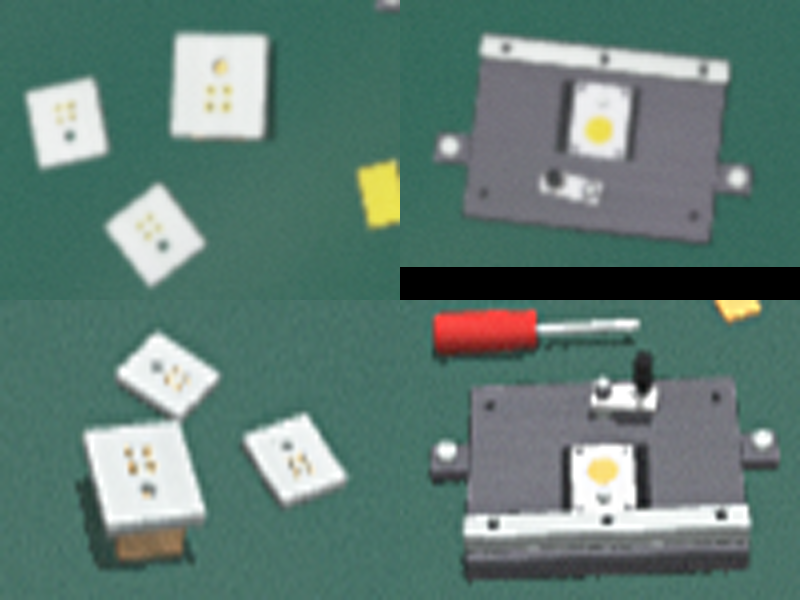

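The crop shows the three plates. The large one sits on a wooden block at top px (170,217), and its big hole at about (170,211) is on the +x side. The jig shows a bright insert with a small grey pin disc at top px of about (253,180). The hold-down arm lies along +y. Next I'll refine the poses using both views.

Run:
```python
from h import *
import pickle
from scipy.spatial.transform import Rotation as Ro
t=pickle.load(open("top0.pkl","rb")); s=pickle.load(open("scene0.pkl","rb"))
o=get_obs(); w,x,y,z=o["tool_rot"]; print("toolaxes cols\n",Ro.from_quat([x,y,z,w]).as_matrix().round(4))
def ray(c,px):
    a=pix2world(c,[px],0.)[0]; o=-c["R"].T@np.ravel(c["t"]); return o,(a-o)/np.linalg.norm(a-o)
def tri(p,q):
    (a,d),(b,e)=ray(t,p),ray(s,q); k=np.linalg.lstsq(np.c_[d,-e],b-a,rcond=None)[0]
    A,B=a+k[0]*d,b+k[1]*e; return ((A+B)/2*1000).round(1),round(np.linalg.norm(A-B)*1000,1)
# template: height-masked points from depth in each view
for n,c in(("top",t),("scene",s)):
    X=cloud(c); 
    m=((np.abs(X[...,0]-.479)<.06)&(np.abs(X[...,1]-.262)<.06)&(X[...,2]>.022)&(c["color"].min(-1)>140)).astype(np.uint8)
    k=max(cv2.findContours(m,cv2.RETR_EXTERNAL,cv2.CHAIN_APPROX_NONE)[0],key=cv2.contourArea)
    zz=np.nanmedian(X[cv2.erode(m,np.ones((3,3)))>0][:,2]); r=cv2.minAreaRect(pix2world(c,k[:,0],.032)[:,:2].astype(np.float32)*1000); print(n,"template z",zz,r)
    # holes: dark/brass blobs in the plate via gray
    m2=cv2.fillPoly(np.zeros_like(m),[k],1); m2=cv2.erode(m2,np.ones((3,3)))
    g=c["color"].astype(float).min(-1); ys,xs=np.where((m2>0)&(g<170)); P=pix2world(c,np.c_[xs,ys],.032)*1000
    print(n,"dark px",[(int(a),int(b),int(v),*p[:2].round(0)) for a,b,v,p in zip(xs,ys,g[ys,xs],P)][:40])
    # rail top
    m=((np.abs(X[...,0]-.615)<.03)&(np.abs(X[...,1]-.006)<.12)&(X[...,2]>.026)&(X[...,2]<.045)&(c["color"].min(-1)>90)).astype(np.uint8)
    k=max(cv2.findContours(m,cv2.RETR_EXTERNAL,cv2.CHAIN_APPROX_NONE)[0],key=cv2.contourArea)
    print(n,"rail",cv2.minAreaRect(pix2world(c,k[:,0],.032)[:,:2].astype(np.float32)*1000),np.nanmedian(X[m>0][:,2]))
print("rail corners etc.")
# upscaled gray insert region
for n,c,(x0,y0,x1,y1) in(("top",t,(240,172,266,202)),("scene",s,(238,186,266,206))):
    print(n,x0,y0); print(c["color"][y0:y1,x0:x1].min(-1))
```

```text
toolaxes cols
 [[ 2.991e-01 -4.000e-04 -9.542e-01]
 [ 9.542e-01 -1.600e-03  2.991e-01]
 [-1.600e-03 -1.000e+00 -1.000e-04]]
top template z 0.03241677716914241 ((478.98773193359375, 261.61566162109375), (69.16342163085938, 72.85411071777344), 88.73165130615234)
top dark px [(169, 210, 162, np.float64(497.0), np.float64(263.0)), (170, 210, 166, np.float64(497.0), np.float64(260.0)), (168, 211, 169, np.float64(494.0), np.float64(266.0)), (169, 211, 137, np.float64(494.0), np.float64(263.0)), (170, 211, 149, np.float64(494.0), np.float64(260.0)), (169, 212, 147, np.float64(491.0), np.float64(263.0)), (170, 212, 154, np.float64(491.0), np.float64(260.0)), (167, 217, 147, np.float64(476.0), np.float64(269.0)), (168, 217, 166, np.float64(476.0), np.float64(266.0)), (171, 217, 140, np.float64(476.0), np.float64(257.0)), (172, 217, 157, np.float64(476.0), np.float64(254.0)), (167, 221, 137, np.float64(464.0), np.float64(269.0)), (171, 221, 137, np.float64(464.0), np.float64(257.0)), (172, 221, 168, np.float64(464.0), np.float64(254.0)), (167, 222, 158, np.float64(461.0), np.float64(269.0)), (
[... 6251 characters left out ...]
115 112  76  35  77 202 255 255 254 253 253 222 144 161 217 255 254 252
  227 245 231  69  25  30  62 117 120 115]
 [116 114  79  48  81 181 203 199 246 252 253 254 253 255 255 255 254 249
  159 170 190  82  73  78 109 152 153 151]
 [178 177 154 137 160 242 220 217 242 245 246 253 252 234 236 252 246 243
  225 230 238 236 238 239 238 239 240 238]
 [236 237 237 237 236 243 234 235 237 237 238 237 180 107 118 194 238 240
  238 240 242 243 245 244 243 244 241 242]
 [240 241 242 239 238 240 240 240 238 240 240 239 153  69  93 205 244 242
  242 242 240 242 242 242 242 242 243 241]
 [243 243 244 243 245 244 243 245 248 247 247 247 241 234 238 251 252 252
  250 250 250 250 247 231 228 225 221 220]]
```

Run:
```python
from h import *
import pickle
t=pickle.load(open("top0.pkl","rb")); s=pickle.load(open("scene0.pkl","rb"))
a=np.radians(-7.7); J=np.array([[np.cos(a),-np.sin(a)],[np.sin(a),np.cos(a)]])
O=np.array([614.8,5.5])-J@[62,0]; print("jig origin",O, "middle",O+J@[30,0],"pivot",O+J@[-46,0],"knob",O+J@[-46,30])
def show(n,c,px,z):
    P=pix2world(c,[px],z)[0,:2]*1000; print(n,px,P.round(1),"jig",(J.T@(P-O)).round(1))
for z in(.018,.025):
  show("pin side/top",t,(253.2,182),z); show("pin side/scene",s,(250.6,199.4),z)
show("disc top",t,(252.3,188.5),.018); show("disc scene",s,(250.6,193.2),.018)
for c,n,l in((t,"top",[(245.3,180),(260.3,180),(244,190),(259.3,190)]),(s,"scene",[(242.3,193),(258.3,193),(242.6,199),(258.6,199)])):
  for p in l: show("insert edge "+n,c,p,.0185)
# lugs, knob
show("lugL",t,(212.5,194),.02); show("lugR",t,(289,202),.02)
X=cloud(t); m=(X[...,2]>.048)&(X[...,2]<.07)&(abs(X[...,0]-.51)<.04)&(abs(X[...,1]-.03)<.06); P=X[m]*1000; print("knob depth top",len(P),P.mean(0),P[:,2].max())
X=cloud(s); m=(X[...,2]>.042)&(X[...,2]<.07)&(abs(X[...,0]-.51)<.04)&(abs(X[...,1]-.03)<.06); P=X[m]*1000; print("knob depth sc",len(P),P.mean(0),P[:,2].max())
```

```text
jig origin [553.35904162  13.8071435 ] middle [583.08853761   9.78755793] pivot [507.77381443  19.97050803] knob [511.79339999  49.70000402]
pin side/top (253.2, 182) [580.1   5.8] jig [27.5 -4.4]
pin side/scene (250.6, 199.4) [583.1   7.4] jig [30.4 -2.4]
pin side/top (253.2, 182) [578.9   5.9] jig [26.3 -4.4]
pin side/scene (250.6, 199.4) [590.5   6.4] jig [37.8 -2.4]
disc top (252.3, 188.5) [559.8   9. ] jig [ 7.  -3.9]
disc scene (250.6, 193.2) [557.2  11.5] jig [ 4.1 -1.8]
insert edge top (245.3, 180) [586.8  30. ] jig [31.  20.6]
insert edge top (260.3, 180) [585.8 -16.3] jig [ 36.2 -25.5]
insert edge top (244, 190) [555.6  34.7] jig [-0.6 21. ]
insert edge top (259.3, 190) [554.6 -12.4] jig [  4.7 -25.8]
insert edge scene (242.3, 193) [552.6 -12.3] jig [  2.8 -25.9]
insert edge scene (258.3, 193) [560.9  33.6] jig [ 4.8 20.6]
insert edge scene (242.6, 199) [578.  -15.1] jig [ 28.3 -25.3]
insert edge scene (258.6, 199) [586.1  30.2] jig [30.2 20.6]
lugL (212.5, 194) [545.1 131.7] jig [-24.  115.7]
lugR (289, 202) [ 515.1 -102.5] jig [ -22.3 -120.3]
knob depth top 20 [514.67227101  44.91087808  60.34356554] 67.62607838969065
knob depth sc 32 [518.57996117  45.86197814  55.87041462] 66.16251646867322
```

Run:
```python
from h import *
import pickle
t=pickle.load(open("top0.pkl","rb")); s=pickle.load(open("scene0.pkl","rb"))
a=np.radians(-7.7); J=np.array([[np.cos(a),-np.sin(a)],[np.sin(a),np.cos(a)]]); O=np.array([614.8,5.5])-J@[62,0]
def jf(c,px,z): return (pix2world(c,px,z)[:,:2]*1000-O)@J
for n,c in(("top",t),("scene",s)):
    R=c["color"].astype(int); sat=R.max(-1)-R.min(-1)
    X=cloud(c); near=(abs(X[...,0]-.56)<.12)&(abs(X[...,1]-.01)<.14)
    m=((sat<25)&near).astype(np.uint8); ys,xs=np.where(m>0)
    # edges along jig y at several x rows: bed (z=.018) and rail top (z=.032)
    v,u=np.where(m>0); P=jf(c,np.c_[u,v],.018); 
    for x in(-60,-45,0,20,40): q=P[abs(P[:,0]-x)<4][:,1]; print(n,"bed x",x,"y range",q.min().round(1),q.max().round(1),((q.min()+q.max())/2).round(1))
    Q=jf(c,np.c_[u,v],.032); q=Q[abs(Q[:,0]-62)<5][:,1]; print(n,"rail y",q.min().round(1),q.max().round(1))
    for y in(-80,-50,50,80): q=P[(abs(P[:,1]-y)<5)][:,0]; print(n,"bed y",y,"x range",q.min().round(1),q.max().round(1))
print("rail hole",jf(t,[(253.3,170.5)],.032),jf(s,[(251.3,203.5)],.032))
print("knob top px",jf(t,[(240.2,201)],.06), "sc",jf(s,[(261,177)],.055))
b=cv2.resize(t["color"][190:212,230:266],(720,440),interpolation=cv2.INTER_CUBIC); cv2.imwrite("pics/k.png",b[...,::-1])
print(t["color"][194:210,234:256].min(-1)); print(s["color"][168:186,250:270].min(-1))
```

```text
top bed x -60 y range -99.8 98.0 -0.9
top bed x -45 y range -101.3 99.1 -1.1
top bed x 0 y range -100.0 99.1 -0.5
top bed x 20 y range -101.2 98.3 -1.4
top bed x 40 y range -102.0 97.5 -2.3
top rail y -102.1 99.8
top bed y -80 x range -76.5 74.4
top bed y -50 x range -76.6 76.5
top bed y 50 x range -75.7 75.9
top bed y 80 x range -76.0 75.5
scene bed x -60 y range -101.6 97.7 -2.0
scene bed x -45 y range -101.1 96.3 -2.4
scene bed x 0 y range -128.7 125.2 -1.7
scene bed x 20 y range -99.1 97.6 -0.7
scene bed x 40 y range -101.4 98.9 -1.3
scene rail y -99.7 99.5
scene bed y -80 x range -71.8 512.1
scene bed y -50 x range -70.4 537.7
scene bed y 50 x range -70.7 523.6
scene bed y 80 x range -73.9 518.0
rail hole [[60.78708697 -0.8307154 ]] [[61.95143633 -0.85659406]]
knob top px [[-41.29629801  27.46104967]] sc [[-23.82839953  29.74224938]]
[[115 116 119 117 116 117 102  86  78  95 142 170 181 214 227 229 231 231
  232 231 235 231]
 [117 115 116 117 119 118 113 106 102 107 127 143 148 171 181 187 198 207
  211 217 224 221]
 [115 114 116 115 115 115 113 114 115 116 119 119 119 132 132 1
[... 2070 characters left out ...]
 116 116
  119 121]
 [ 87  74 123 246 255 255 255 226 177  92  46  70 166 255 161 115 116 116
  117 119]
 [ 93 106 195 255 255 255 255 253 192 156 123 179 255 255 152 105 115 117
  113 114]
 [219 231 255 255 255 255 255 255 255 178 186 255 255 255 127 111 113 111
  117 118]
 [152 160 172 178 182 184 195 204 193 147 154 204 225 219 107 109 116 115
  116 114]
 [109 111 104  82  86  82  86  90  99  86  87  94 100 116 107 117 118 117
  118 116]
 [110 110  87  72  63  64  68  66  63  69  63  62  75 106 119 116 115 121
  115 115]
 [118 121 116 104  78  69  73  69  69  69  73  66  79 117 117 119 118 112
  118 118]
 [114 117 118 121 110 109 111 114 108 111 113 110 107 123 119 119 120 119
  118 120]]
```

The jig's yaw is -7.7° and its origin is about (553.2, 12.5) mm. The pin is near jig y≈-2, and the template centre is (479.3, 261.5) with yaw of about -1.5°. I'll turn first and then travel above the template.

Emit:
play_rows(
  increments=[
    [[0,0,0],[0,-5.3,0]],
    [[0,0,0],[0,-5.3,0]],
    [[0,0,0],[0,-5.3,0]],
  ],
  gripper=0.0854,
  grip_force=20,
)

```text
t: 0.35
eef_pos: [0.2017, 0.6438, 0.2307]
tool_rot: [-0.505, 0.506, 0.494, -0.495]
contact_force: [0.1, 0.8, 1.1]
gripper_width: 0.997
```

Emit:
play_rows(
  increments=[
    [[-0.0187,0,-0.0144],[0,0,0]],
    [[-0.0187,0,-0.0144],[0,0,0]],
    [[-0.0187,0,-0.0144],[0,0,0]],
    [[-0.0187,0,-0.0144],[0,0,0]],
    [[-0.0187,0,-0.0144],[0,0,0]],
    [[-0.0187,0,-0.0144],[0,0,0]],
    [[-0.0187,0,-0.0144],[0,0,0]],
    [[-0.0187,0,-0.0144],[0,0,0]],
    [[-0.0187,0,-0.0144],[0,0,0]],
    [[-0.0187,0,-0.0144],[0,0,0]],
    [[-0.0187,0,-0.0144],[0,0,0]],
    [[-0.0187,0,-0.0144],[0,0,0]],
    [[-0.0187,0,-0.0144],[0,0,0]],
    [[-0.0187,0,-0.0144],[0,0,0]],
    [[-0.0187,0,-0.0144],[0,0,0]],
    [[-0.0187,0,-0.0144],[0,0,0]],
    [[-0.0187,0,-0.0144],[0,0,0]],
    [[-0.0187,0,-0.0144],[0,0,0]],
    [[-0.0187,0,-0.0144],[0,0,0]],
    [[-0.0187,0,-0.0144],[0,0,0]],
  ],
)

```text
t: 2.02
eef_pos: [0.4803, 0.2615, 0.231]
tool_rot: [0.507, -0.506, -0.493, 0.494]
contact_force: [-0.1, 0.3, 0.6]
gripper_width: 1.001
```

```bash
cat >> h.py <<'E'
from scipy.spatial.transform import Rotation as Ro
def st(target=None,yaw=None):
    o=get_obs(); w,x,y,z=o["tool_rot"]; R=Ro.from_quat([x,y,z,w]).as_matrix()
    print("t",round(o["t"],2),"pos",(o["eef_pos"]*1000).round(1),"yaw",np.degrees(np.arctan2(R[1,0],R[0,0])).round(2),"F",o["contact_force"].round(2),"T",o["torque"].round(3),"w",round(o["gripper_width"]*85.4,1),"tilt",R[:2,1].round(4))
    if target is not None: print("tool shift mm",(R.T@(np.array(target)-o["eef_pos"]*1000)).round(2))
    return o,R
E
python3 -c "
from h import *
st([479.3,261.5,60])"
```

```text
t 2.02 pos [480.3 261.5 231. ] yaw 88.5 F [-0.11  0.32  0.59] T [ 0.002 -0.038  0.026] w 85.5 tilt [-0.0006 -0.0004]
tool shift mm [6.0000e-02 1.7099e+02 8.8000e-01]
```

Emit:
play_rows(
  increments=[
    [[0,0.02,0],[0,0,0]],
    [[0,0.02,0],[0,0,0]],
    [[0,0.02,0],[0,0,0]],
    [[0,0.02,0],[0,0,0]],
    [[0,0.02,0],[0,0,0]],
    [[0,0.02,0],[0,0,0]],
    [[0,0.02,0],[0,0,0]],
    [[0,0.02,0],[0,0,0]],
    [[0,0.02,0],[0,0,0]],
    [[0,0.01,0.001],[0,0,0]],
    [[0,0,0],[0,0,0]],
  ],
)

```text
t: 2.93
eef_pos: [0.4771, 0.2617, 0.039]
tool_rot: [0.507, -0.506, -0.492, 0.495]
contact_force: [-0.8, -0.4, -0.1]
gripper_width: 1.001
```

Emit:
play_rows(
  increments=[
    [[0,0.008,0],[0,0,0]],
    [[0,0.008,0],[0,0,0]],
    [[0,0.007,0],[0,0,0]],
    [[0,0,0],[0,0,0]],
  ],
)

```text
t: 3.27
eef_pos: [0.4785, 0.2625, 0.0174]
tool_rot: [0.507, -0.506, -0.493, 0.494]
contact_force: [-0.5, -0.9, 0.1]
gripper_width: 1.001
```

```bash
python3 -c "
from h import *
st([479.3,261.5,18])
c=read_camera('scene'); cv2.imwrite('pics/g1.png',cv2.resize(c['color'][110:190,280:380],(800,600),interpolation=cv2.INTER_CUBIC)[...,::-1])"
```

```text
t 3.27 pos [478.5 262.5  17.4] yaw 88.5 F [-0.53 -0.85  0.06] T [ 0.027  0.057 -0.012] w 85.5 tilt [-0.001  -0.0006]
tool shift mm [-0.93 -0.59 -0.83]
```

View pics/g1.png

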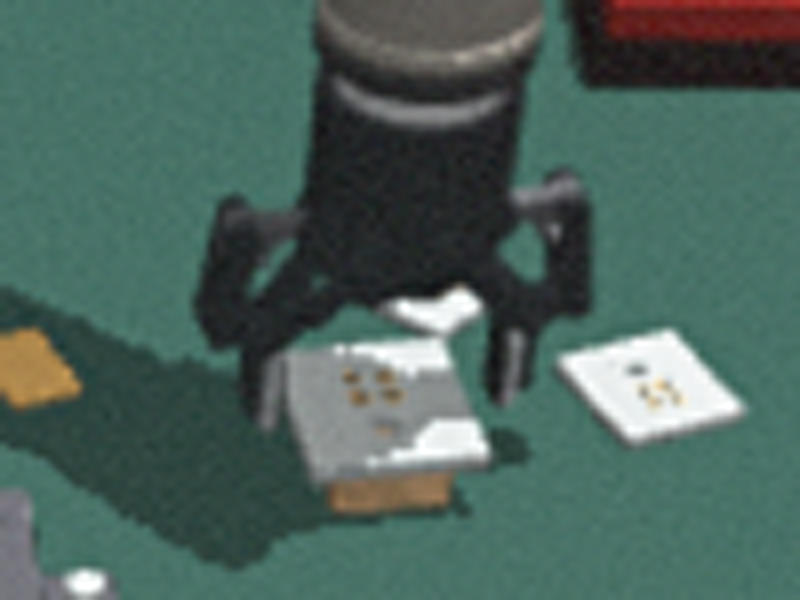

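The picture shows the fingers straddling the plate's y ends, clear of the block and of the small plates. Closing now.

Emit:
play_rows(
  increments=[
    [[0,0,0],[0,0,0]],
    [[0,0,0],[0,0,0]],
    [[0,0,0],[0,0,0]],
    [[0,0,0],[0,0,0]],
    [[0,0,0],[0,0,0]],
    [[0,0,0],[0,0,0]],
    [[0,0,0],[0,0,0]],
    [[0,0,0],[0,0,0]],
    [[0,0,0],[0,0,0]],
    [[0,0,0],[0,0,0]],
  ],
  gripper=0.055,
  grip_force=30,
)

```text
t: 4.15
eef_pos: [0.4793, 0.2627, 0.0189]
tool_rot: [-0.507, 0.507, 0.494, -0.493]
contact_force: [-1.5, -1.0, 5.4]
gripper_width: 0.786
```

Emit:
play_rows(
  increments=[
    [[0,-0.004,0],[0,0,0]],
    [[0,-0.008,0],[0,0,0]],
    [[0,-0.012,0],[0,0,0]],
    [[0,-0.016,0],[0,0,0]],
    [[0,-0.016,0],[0,0,0]],
    [[0,-0.012,0],[0,0,0]],
    [[0,-0.008,0],[0,0,0]],
    [[0,-0.004,0],[0,0,0]],
    [[0,0,0],[0,0,0]],
    [[0,0,0],[0,0,0]],
  ],
)

```text
t: 4.98
eef_pos: [0.4787, 0.2626, 0.0981]
tool_rot: [0.507, -0.506, -0.493, 0.494]
contact_force: [-0.4, -0.3, -3.2]
gripper_width: 0.787
```

```bash
python3 -c "
from h import *
st()
c=read_camera('scene'); a=cv2.resize(c['color'][80:190,270:390],(500,460),interpolation=cv2.INTER_CUBIC)
cv2.imwrite('pics/g2.png',a[...,::-1]); 
import pickle; d=read_camera('top'); pickle.dump((c,d),open('held.pkl','wb'))"
```

```text
t 4.98 pos [478.7 262.6  98.1] yaw 88.5 F [-0.36 -0.34 -3.25] T [0.021 0.009 0.017] w 67.2 tilt [-0.0003 -0.0001]
```

View pics/g2.png

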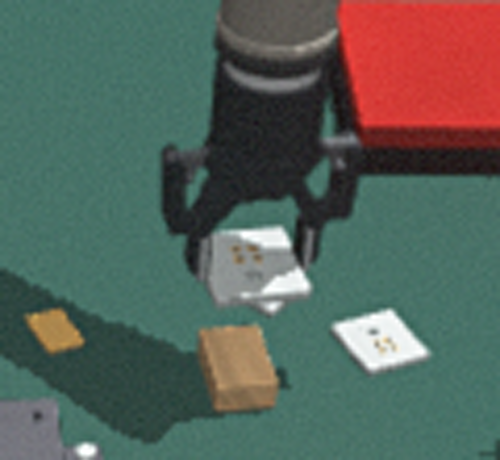

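Run:
```python
from h import *
import pickle
c,d=pickle.load(open('held.pkl','rb'))
X=cloud(c); m=((abs(X[...,0]-.48)<.05)&(abs(X[...,1]-.262)<.033)&(X[...,2]>.095)&(X[...,2]<.13)&(c["color"].min(-1)>100)).astype(np.uint8)
P=X[cv2.erode(m,np.ones((3,3)))>0]*1000
A=np.c_[P[:,:2]-[479,262],np.ones(len(P))]; k=np.linalg.lstsq(A,P[:,2],rcond=None)[0]
print("plane slopes/height",k, "n",len(P),"xr",P[:,0].min(),P[:,0].max())
kk=max(cv2.findContours(m,cv2.RETR_EXTERNAL,cv2.CHAIN_APPROX_NONE)[0],key=cv2.contourArea)
print(cv2.minAreaRect(pix2world(c,kk[:,0],k[2]/1000)[:,:2].astype(np.float32)*1000))
q=pix2world(c,kk[:,0],k[2]/1000)*1000; print(q.min(0),q.max(0))
g=c["color"].min(-1)[m>0]; 
v,u=np.where((m>0)&(c["color"].min(-1)<125)); print(np.c_[u,v,pix2world(c,np.c_[u,v],k[2]/1000)[:,:2]*1000].round(0).astype(int).tolist()[:40])
```

```text
plane slopes/height [-3.34844237e-03 -1.27181659e-02  1.10607917e+02] n 223 xr 444.4415712889313 518.3878680385362
((482.2459411621094, 262.53704833984375), (67.1087875366211, 85.68661499023438), 88.41364288330078)
[439.22846838 228.2102802  110.60791676] [525.03084495 295.46914045 110.60791676]
[[325, 139, 460, 254], [326, 140, 465, 256], [327, 140, 465, 259], [331, 140, 468, 271], [326, 141, 470, 254], [328, 141, 471, 260], [330, 141, 472, 266], [326, 142, 475, 253], [328, 142, 476, 259], [331, 142, 477, 268], [332, 142, 478, 271], [320, 143, 476, 234], [320, 144, 481, 233], [320, 145, 486, 232], [329, 145, 490, 258], [330, 145, 491, 261], [331, 145, 492, 264], [332, 145, 492, 266], [332, 146, 497, 265], [325, 151, 516, 238], [326, 151, 517, 241], [327, 151, 517, 244], [333, 151, 520, 261], [334, 151, 521, 264], [335, 151, 521, 267], [336, 151, 522, 270], [337, 151, 523, 273], [338, 151, 523, 275], [339, 151, 524, 278], [340, 151, 524, 281], [322, 152, 519, 229], [325, 152, 521, 237], [326, 152, 521, 240], [327, 152, 522, 243], [328, 152, 522, 246], [329, 152, 523, 248], [330, 152, 523, 251], [331, 152, 524, 254]]
```

The plate is held level, with its underside about 4.8 mm above the TCP and a mass of about 0.33 kg. Next I'll turn to the jig's yaw and carry it over, with a 4 mm standoff from the rail and y = +20.

Emit:
play_rows(
  increments=[
    [[0,0,0],[0,3.1,0]],
    [[-0.005,0,-0.003],[0,3.1,0]],
    [[-0.009,0,-0.005],[0,0,0]],
    [[-0.0136,0,-0.0074],[0,0,0]],
    [[-0.0136,0,-0.0074],[0,0,0]],
    [[-0.0136,0,-0.0074],[0,0,0]],
    [[-0.0136,0,-0.0074],[0,0,0]],
    [[-0.0136,0,-0.0074],[0,0,0]],
    [[-0.0136,0,-0.0074],[0,0,0]],
    [[-0.0136,0,-0.0074],[0,0,0]],
    [[-0.0136,0,-0.0074],[0,0,0]],
    [[-0.0136,0,-0.0074],[0,0,0]],
    [[-0.0136,0,-0.0074],[0,0,0]],
    [[-0.0136,0,-0.0074],[0,0,0]],
    [[-0.0136,0,-0.0074],[0,0,0]],
    [[-0.0136,0,-0.0074],[0,0,0]],
    [[-0.0136,0,-0.0074],[0,0,0]],
    [[-0.009,0,-0.005],[0,0,0]],
    [[-0.005,0,-0.003],[0,0,0]],
    [[0,0,0],[0,0,0]],
  ],
)

```text
t: 6.75
eef_pos: [0.5687, 0.0285, 0.098]
tool_rot: [-0.533, 0.533, 0.465, -0.465]
contact_force: [0.3, 0.3, -3.4]
gripper_width: 0.783
```

Emit:
play_rows(
  increments=[
    [[0,0,0],[0,0,0]],
    [[0,0,0],[0,0,0]],
  ],
)

```text
t: 6.92
eef_pos: [0.5681, 0.0315, 0.0981]
tool_rot: [0.532, -0.532, -0.466, 0.466]
contact_force: [-0.5, -0.4, -3.6]
gripper_width: 0.785
```

```bash
python3 -c "
from h import *
st([567.3,30.7,26])
import pickle; c=read_camera('scene'); d=read_camera('top'); pickle.dump((c,d),open('over.pkl','wb'))
a=cv2.resize(c['color'][110:220,190:310],(600,550),interpolation=cv2.INTER_CUBIC)
cv2.imwrite('pics/g3.png',a[...,::-1])
X=cloud(c); m=((abs(X[...,0]-.567)<.06)&(abs(X[...,1]-.031)<.05)&(X[...,2]>.1)&(X[...,2]<.12)&(c['color'].min(-1)>100)).astype(np.uint8)
k=max(cv2.findContours(m,cv2.RETR_EXTERNAL,cv2.CHAIN_APPROX_NONE)[0],key=cv2.contourArea)
z=np.median(X[m>0][:,2]);print(z,cv2.minAreaRect(pix2world(c,k[:,0],z)[:,:2].astype(np.float32)*1000))
"
```

```text
t 6.92 pos [568.1  31.5  98.1] yaw 82.38 F [-0.5  -0.38 -3.61] T [ 0.076 -0.018  0.03 ] w 67.1 tilt [-0.0007  0.0006]
tool shift mm [-0.93 72.08  0.62]
0.11031293090196301 ((571.5435180664062, 31.528656005859375), (66.07083892822266, 83.16703796386719), 81.44345092773438)
```

View pics/g3.png

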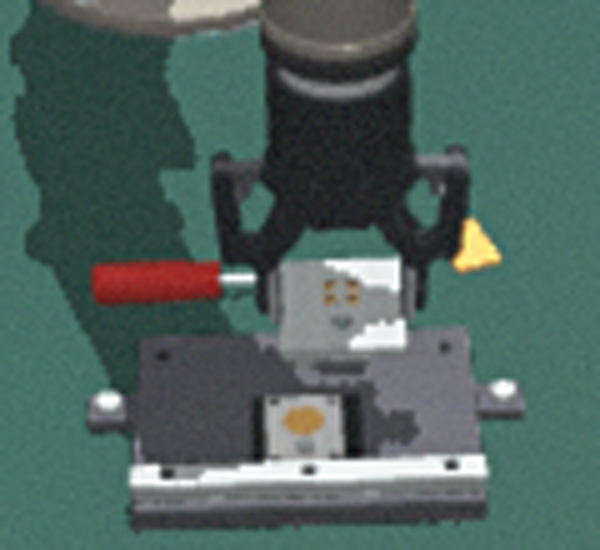

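The plate is held level over the jig, aligned with the rail and to the +y side of the pin insert. I'll lower it to just above pin height.

Emit:
play_rows(
  increments=[
    [[0,0.006,0.0006],[0,0,0]],
    [[-0.0009,0.008,0],[0,0,0]],
    [[0,0.01,0],[0,0,0]],
    [[0,0.012,0],[0,0,0]],
    [[0,0.012,0],[0,0,0]],
    [[0,0.01,0],[0,0,0]],
    [[0,0.008,0],[0,0,0]],
    [[0,0.004,0],[0,0,0]],
    [[0,0.002,0],[0,0,0]],
    [[0,0,0],[0,0,0]],
    [[0,0,0],[0,0,0]],
    [[0,0,0],[0,0,0]],
  ],
)

```text
t: 8.02
eef_pos: [0.5683, 0.0296, 0.0269]
tool_rot: [-0.532, 0.533, 0.466, -0.465]
contact_force: [-0.5, -0.5, -2.5]
gripper_width: 0.783
```

Emit:
play_rows(
  increments=[
    [[0,0.001,0],[0,0,0]],
    [[0,0.001,0],[0,0,0]],
    [[0,0.001,0],[0,0,0]],
    [[0,0,0],[0,0,0]],
    [[0,0,0],[0,0,0]],
  ],
)

```text
t: 8.43
eef_pos: [0.5677, 0.0296, 0.0232]
tool_rot: [0.532, -0.532, -0.465, 0.465]
contact_force: [1.0, -0.6, -3.1]
gripper_width: 0.783
```

```bash
python3 -c "
from h import *
st([567.3,30.7,20.2])"
```

```text
t 8.43 pos [567.7  29.6  23.2] yaw 82.3 F [ 1.01 -0.61 -3.07] T [0.008 0.016 0.004] w 66.9 tilt [-0.0001  0.    ]
tool shift mm [1.07 3.03 0.56]
```

Emit:
play_rows(
  increments=[
    [[0,0,-0.001],[0,0,0]],
    [[0,0,-0.0005],[0,0,0]],
    [[0,0,-0.0005],[0,0,0]],
    [[0,0,0],[0,0,0]],
    [[0,0,0],[0,0,0]],
  ],
)

```text
t: 8.85
eef_pos: [0.5698, 0.0293, 0.0233]
tool_rot: [-0.532, 0.532, 0.465, -0.465]
contact_force: [0.3, -0.2, -2.6]
gripper_width: 0.783
```

Emit:
play_rows(
  increments=[
    [[0,0,-0.0005],[0,0,0]],
    [[0,0,-0.0005],[0,0,0]],
    [[0,0,0],[0,0,0]],
    [[0,0,0],[0,0,0]],
  ],
)

```text
t: 9.18
eef_pos: [0.5708, 0.0291, 0.0233]
tool_rot: [0.532, -0.532, -0.465, 0.465]
contact_force: [-0.1, -0.5, -3.9]
gripper_width: 0.783
```

Emit:
play_rows(
  increments=[
    [[0,0,-0.0005],[0,0,0]],
    [[0,0,-0.0005],[0,0,0]],
    [[0,0,0],[0,0,0]],
    [[0,0,0],[0,0,0]],
  ],
)

```text
t: 9.52
eef_pos: [0.5718, 0.029, 0.0233]
tool_rot: [-0.532, 0.532, 0.465, -0.465]
contact_force: [-0.1, 0.7, -2.3]
gripper_width: 0.784
```

Emit:
play_rows(
  increments=[
    [[0,0,-0.0005],[0,0,0]],
    [[0,0,0],[0,0,0]],
    [[0,0,0],[0,0,0]],
  ],
)

```text
t: 9.77
eef_pos: [0.572, 0.0289, 0.0232]
tool_rot: [0.533, -0.532, -0.465, 0.465]
contact_force: [-1.3, 0.7, -3.0]
gripper_width: 0.782
```

Emit:
play_rows(
  increments=[
    [[0,0,-0.0005],[0,0,0]],
    [[0,0,0],[0,0,0]],
    [[0,0,0],[0,0,0]],
  ],
)

```text
t: 10.02
eef_pos: [0.5721, 0.0289, 0.0231]
tool_rot: [0.533, -0.532, -0.465, 0.466]
contact_force: [-1.9, 0.7, -1.8]
gripper_width: 0.783
```

Emit:
play_rows(
  increments=[
    [[0,0,-0.0005],[0,0,0]],
    [[0,0,0],[0,0,0]],
    [[0,0,0],[0,0,0]],
  ],
)

```text
t: 10.27
eef_pos: [0.5721, 0.0289, 0.023]
tool_rot: [0.533, -0.532, -0.465, 0.466]
contact_force: [-4.4, 0.7, -1.5]
gripper_width: 0.782
```

The rail is felt at TCP x≈0.5721, at about 4 N/mm. I'll ease off slightly and lower onto the pin.

Emit:
play_rows(
  increments=[
    [[0,0,0.0004],[0,0,0]],
    [[0,0.0005,0],[0,0,0]],
    [[0,0.0005,0],[0,0,0]],
    [[0,0.0005,0],[0,0,0]],
    [[0,0,0],[0,0,0]],
    [[0,0,0],[0,0,0]],
  ],
)

```text
t: 10.77
eef_pos: [0.5721, 0.0289, 0.0216]
tool_rot: [0.533, -0.532, -0.465, 0.466]
contact_force: [-5.7, 0.4, -1.1]
gripper_width: 0.781
```

Emit:
play_rows(
  increments=[
    [[0,0.0005,0],[0,0,0]],
    [[0,0.0005,0],[0,0,0]],
    [[0,0,0],[0,0,0]],
    [[0,0,0],[0,0,0]],
  ],
)

```text
t: 11.1
eef_pos: [0.5721, 0.0289, 0.0206]
tool_rot: [0.533, -0.532, -0.465, 0.466]
contact_force: [-5.3, 0.7, -2.0]
gripper_width: 0.789
```

Emit:
play_rows(
  increments=[
    [[0,0.0005,0],[0,0,0]],
    [[0,0,0],[0,0,0]],
    [[0,0,0],[0,0,0]],
  ],
)

```text
t: 11.35
eef_pos: [0.5721, 0.029, 0.0201]
tool_rot: [0.533, -0.532, -0.465, 0.466]
contact_force: [-5.3, 0.3, -1.0]
gripper_width: 0.778
```

Emit:
play_rows(
  increments=[
    [[0,0,0.0006],[0,0,0]],
    [[0,0.0005,0],[0,0,0]],
    [[0,0,0],[0,0,0]],
    [[0,0,0],[0,0,0]],
  ],
)

```text
t: 11.68
eef_pos: [0.5721, 0.029, 0.0199]
tool_rot: [0.533, -0.532, -0.465, 0.465]
contact_force: [-5.4, -0.2, 0.6]
gripper_width: 0.785
```

Emit:
play_rows(
  increments=[
    [[0,0.0005,0],[0,0,0]],
    [[0,0,0],[0,0,0]],
    [[0,0,0],[0,0,0]],
  ],
)

```text
t: 11.93
eef_pos: [0.5721, 0.0289, 0.0197]
tool_rot: [0.533, -0.532, -0.465, 0.465]
contact_force: [-7.0, 0.5, 3.9]
gripper_width: 0.785
```

```bash
python3 -c "
from h import *
st([567.3,30.7,20.2])"
```

```text
t 11.93 pos [572.1  28.9  19.7] yaw 82.29 F [-7.    0.46  3.85] T [-0.018  1.277  0.175] w 67.1 tilt [-0.0004  0.0001]
tool shift mm [ 1.11 -0.48  4.97]
```

It rests on the pin at TCP z≈19.8 mm. The rail force is a bit high, so I'll ease off.

Emit:
play_rows(
  increments=[
    [[0,-0.0003,0.0008],[0,0,0]],
    [[0,0,0],[0,0,0]],
    [[0,0,0],[0,0,0]],
  ],
)

```text
t: 12.18
eef_pos: [0.5721, 0.029, 0.0199]
tool_rot: [-0.532, 0.533, 0.466, -0.465]
contact_force: [-2.8, -0.5, -0.1]
gripper_width: 0.783
```

Emit:
play_rows(
  increments=[
    [[0,0,0],[0,0,0]],
    [[0,0,0],[0,0,0]],
    [[0,0,0],[0,0,0]],
    [[0,0,0],[0,0,0]],
  ],
)

```text
t: 12.52
eef_pos: [0.572, 0.0289, 0.0198]
tool_rot: [-0.532, 0.533, 0.466, -0.465]
contact_force: [-1.8, 0.8, 1.3]
gripper_width: 0.781
```

Emit:
play_rows(
  increments=[
    [[0.0006,0,0],[0,0,0]],
    [[0.0006,0,0],[0,0,0]],
    [[0,0,0],[0,0,0]],
    [[0,0,0],[0,0,0]],
  ],
)

```text
t: 12.85
eef_pos: [0.5721, 0.0294, 0.0198]
tool_rot: [-0.532, 0.533, 0.465, -0.465]
contact_force: [-1.6, -3.5, 2.5]
gripper_width: 0.782
```

Emit:
play_rows(
  increments=[
    [[-0.0005,0,0],[0,0,0]],
    [[-0.0005,0,0],[0,0,0]],
    [[-0.0005,0,0],[0,0,0]],
    [[-0.0005,0,0],[0,0,0]],
    [[-0.0005,0,0],[0,0,0]],
    [[-0.0005,0,0],[0,0,0]],
    [[-0.0005,0,0],[0,0,0]],
    [[-0.0005,0,0],[0,0,0]],
  ],
)

```text
t: 13.52
eef_pos: [0.5715, 0.027, 0.0198]
tool_rot: [0.532, -0.532, -0.466, 0.465]
contact_force: [1.7, 2.7, 2.8]
gripper_width: 0.78
```

Emit:
play_rows(
  increments=[
    [[-0.0005,0,0],[0,0,0]],
    [[-0.0005,0,0],[0,0,0]],
    [[-0.0005,0,0],[0,0,0]],
    [[-0.0005,0,0],[0,0,0]],
    [[-0.0005,0,0],[0,0,0]],
    [[-0.0005,0,0],[0,0,0]],
    [[-0.0005,0,0],[0,0,0]],
    [[-0.0005,0,0],[0,0,0]],
  ],
)

```text
t: 14.18
eef_pos: [0.5707, 0.0224, 0.0197]
tool_rot: [-0.532, 0.532, 0.465, -0.465]
contact_force: [0.8, 3.5, 5.0]
gripper_width: 0.78
```

Emit:
play_rows(
  increments=[
    [[0,-0.0004,-0.0004],[0,0,0]],
    [[0,0,-0.0003],[0,0,0]],
    [[0,0,0],[0,0,0]],
    [[0,0,0],[0,0,0]],
    [[0,0,0],[0,0,0]],
  ],
)

```text
t: 14.6
eef_pos: [0.5706, 0.0218, 0.0198]
tool_rot: [0.533, -0.532, -0.465, 0.466]
contact_force: [-1.1, 1.2, 4.2]
gripper_width: 0.782
```

```bash
cat >> h.py <<'E'
def js():
    o,R=st(); a=np.radians(-7.7); J=np.array([[np.cos(a),-np.sin(a)],[np.sin(a),np.cos(a)]])
    print("jig xy",(J.T@(o["eef_pos"][:2]*1000-[553.2,12.5])).round(2),"F jig",(J.T@o["contact_force"][:2]).round(1))
E
python3 -c "
from h import *
js()"
```

```text
t 14.6 pos [570.6  21.8  19.8] yaw 82.27 F [-1.06  1.2   4.2 ] T [ 0.314  0.25  -0.042] w 66.8 tilt [-0.0012 -0.0004]
jig xy [16.04 11.55] F jig [-1.2  1. ]
```

Emit:
play_rows(
  increments=[
    [[0,-0.0002,-0.0004],[0,0,0]],
    [[0,0,0],[0,0,0]],
    [[0,0,0],[0,0,0]],
    [[0,0,0],[0,0,0]],
  ],
)

```text
t: 14.93
eef_pos: [0.5709, 0.0217, 0.0199]
tool_rot: [0.533, -0.532, -0.465, 0.466]
contact_force: [-1.3, 1.2, 1.7]
gripper_width: 0.781
```

```bash
python3 -c "
from h import *
js()"
```

```text
t 14.93 pos [570.9  21.7  19.9] yaw 82.28 F [-1.33  1.2   1.72] T [ 0.103  0.448 -0.051] w 66.7 tilt [-0.0013 -0.0005]
jig xy [16.33 11.51] F jig [-1.5  1. ]
```

Emit:
play_rows(
  increments=[
    [[0,0,-0.0004],[0,0,0]],
    [[0,0,0],[0,0,0]],
    [[0,0,0],[0,0,0]],
    [[0,0,0],[0,0,0]],
  ],
)

```text
t: 15.27
eef_pos: [0.5711, 0.0217, 0.0199]
tool_rot: [0.533, -0.532, -0.465, 0.466]
contact_force: [-5.0, -0.1, 2.9]
gripper_width: 0.781
```

```bash
python3 -c "
from h import *
js()"
```

```text
t 15.27 pos [571.1  21.7  19.9] yaw 82.28 F [-5.04 -0.08  2.89] T [-0.098  1.055  0.019] w 66.7 tilt [-0.0018 -0.0004]
jig xy [16.49 11.54] F jig [-5.  -0.8]
```

Rail contact is consistent at jig x = 16.5. I'll slide on with a light bias.

Emit:
play_rows(
  increments=[
    [[-0.0005,0,0.0002],[0,0,0]],
    [[-0.0005,0,0],[0,0,0]],
    [[-0.0005,0,0],[0,0,0]],
    [[-0.0005,0,0],[0,0,0]],
    [[-0.0005,0,0],[0,0,0]],
    [[-0.0005,0,0],[0,0,0]],
    [[-0.0005,0,0],[0,0,0]],
    [[-0.0005,0,0],[0,0,0]],
  ],
)

```text
t: 15.93
eef_pos: [0.571, 0.0201, 0.02]
tool_rot: [0.533, -0.531, -0.466, 0.466]
contact_force: [-3.5, 5.0, 0.5]
gripper_width: 0.78
```

```bash
python3 -c "
from h import *
js()"
```

```text
t 15.93 pos [571.   20.1  20. ] yaw 82.42 F [-3.51  5.02  0.51] T [0.954 0.841 0.255] w 66.6 tilt [-0.0006  0.0017]
jig xy [16.64  9.94] F jig [-4.2  4.5]
```

Emit:
play_rows(
  increments=[
    [[-0.0005,0,0.0003],[0,0,0]],
    [[-0.0005,0,0],[0,0,0]],
    [[-0.0005,0,0],[0,0,0]],
    [[-0.0005,0,0],[0,0,0]],
    [[-0.0003,0,0],[0,0,0]],
    [[0,0,0],[0,0,0]],
  ],
)

```text
t: 16.43
eef_pos: [0.5706, 0.0172, 0.02]
tool_rot: [0.532, -0.532, -0.466, 0.465]
contact_force: [-3.1, 4.1, -0.6]
gripper_width: 0.785
```

```bash
python3 -c "
from h import *
js()"
```

```text
t 16.43 pos [570.6  17.2  20. ] yaw 82.38 F [-3.14  4.12 -0.64] T [0.651 0.758 0.136] w 67.1 tilt [-0.0002  0.0011]
jig xy [16.61  6.96] F jig [-3.7  3.7]
```

Emit:
play_rows(
  increments=[
    [[-0.0005,0.0002,0.0001],[0,0,0]],
    [[-0.0005,0,0],[0,0,0]],
    [[-0.0005,0,0],[0,0,0]],
    [[-0.0005,0,0],[0,0,0]],
    [[-0.0005,0,0],[0,0,0]],
    [[-0.0005,0,0],[0,0,0]],
  ],
)

```text
t: 16.93
eef_pos: [0.5702, 0.0146, 0.0199]
tool_rot: [0.532, -0.532, -0.466, 0.465]
contact_force: [-3.8, 4.2, 0.2]
gripper_width: 0.781
```

```bash
python3 -c "
from h import *
js()"
```

```text
t 16.93 pos [570.2  14.6  19.9] yaw 82.4 F [-3.8   4.25  0.15] T [0.93  0.824 0.246] w 66.7 tilt [0.0001 0.0015]
jig xy [16.61  4.38] F jig [-4.3  3.7]
```

Emit:
play_rows(
  increments=[
    [[-0.0004,0.0002,0.0002],[0,0,0]],
    [[-0.0004,0,0],[0,0,0]],
    [[-0.0004,0,0],[0,0,0]],
    [[-0.0004,0,0],[0,0,0]],
    [[-0.0004,0,0],[0,0,0]],
    [[0,0,0],[0,0,0]],
  ],
)

```text
t: 17.43
eef_pos: [0.57, 0.0127, 0.0198]
tool_rot: [0.532, -0.532, -0.466, 0.465]
contact_force: [-3.2, 5.9, 0.5]
gripper_width: 0.782
```

Emit:
play_rows(
  increments=[
    [[-0.0004,0.0001,0],[0,0,0]],
    [[-0.0004,0,0],[0,0,0]],
    [[-0.0004,0,0],[0,0,0]],
    [[-0.0004,0,0],[0,0,0]],
    [[0,0,0],[0,0,0]],
  ],
)

```text
t: 17.85
eef_pos: [0.5698, 0.011, 0.0197]
tool_rot: [0.532, -0.532, -0.466, 0.465]
contact_force: [-3.8, 4.6, 0.6]
gripper_width: 0.784
```

```bash
python3 -c "
from h import *
js()"
```

```text
t 17.85 pos [569.8  11.   19.7] yaw 82.39 F [-3.77  4.56  0.63] T [0.859 0.746 0.219] w 67.0 tilt [0.0005 0.0014]
jig xy [16.63  0.7 ] F jig [-4.4  4. ]
```

Emit:
play_rows(
  increments=[
    [[-0.0003,0.0002,0.0001],[0,0,0]],
    [[-0.0003,0,0],[0,0,0]],
    [[-0.0003,0,0],[0,0,0]],
    [[-0.0003,0,0],[0,0,0]],
    [[0,0,0],[0,0,0]],
  ],
)

```text
t: 18.27
eef_pos: [0.5693, 0.0081, 0.0192]
tool_rot: [-0.532, 0.533, 0.465, -0.465]
contact_force: [-2.9, 1.3, -3.2]
gripper_width: 0.781
```

Emit:
play_rows(
  increments=[
    [[-0.0003,0.0001,0.0001],[0,0,0]],
    [[-0.0003,0,0],[0,0,0]],
    [[-0.0003,0,0],[0,0,0]],
    [[0,0,0],[0,0,0]],
  ],
)

```text
t: 18.6
eef_pos: [0.5692, 0.0074, 0.0193]
tool_rot: [-0.532, 0.533, 0.465, -0.465]
contact_force: [-1.1, 1.9, -3.3]
gripper_width: 0.787
```

```bash
python3 -c "
from h import *
js()"
```

```text
t 18.6 pos [569.2   7.4  19.3] yaw 82.29 F [-1.11  1.92 -3.3 ] T [0.427 0.295 0.096] w 67.2 tilt [0.0003 0.0001]
jig xy [16.53 -2.92] F jig [-1.4  1.8]
```

The support vanished (Fz fell to the free weight and z dropped) at jig y≈-2.3, which matches the pin position seen. I'll stop sliding and lower gently.

Emit:
play_rows(
  increments=[
    [[0,0.0004,0],[0,0,0]],
    [[0,0.0004,0],[0,0,0]],
    [[0,0.0004,0],[0,0,0]],
    [[0,0,0],[0,0,0]],
    [[0,0,0],[0,0,0]],
  ],
)

```text
t: 19.02
eef_pos: [0.5692, 0.0074, 0.0183]
tool_rot: [-0.532, 0.533, 0.465, -0.465]
contact_force: [-1.6, 1.9, -1.4]
gripper_width: 0.78
```

```bash
python3 -c "
from h import *
js()"
```

```text
t 19.02 pos [569.2   7.4  18.3] yaw 82.29 F [-1.58  1.87 -1.39] T [0.415 0.319 0.109] w 66.6 tilt [0.0004 0.0001]
jig xy [16.55 -2.91] F jig [-1.8  1.6]
```

Emit:
play_rows(
  increments=[
    [[0.0004,0.0005,0.0002],[0,0,0]],
    [[0,0.0005,0],[0,0,0]],
    [[0,0.0005,0],[0,0,0]],
    [[0,0.0005,0],[0,0,0]],
    [[0,0,0],[0,0,0]],
    [[0,0,0],[0,0,0]],
  ],
)

```text
t: 19.52
eef_pos: [0.5691, 0.0076, 0.0162]
tool_rot: [-0.532, 0.533, 0.465, -0.465]
contact_force: [0.4, 0.5, -2.1]
gripper_width: 0.786
```

```bash
python3 -c "
from h import *
js()"
```

```text
t 19.52 pos [569.1   7.6  16.2] yaw 82.28 F [ 0.36  0.48 -2.13] T [ 0.112 -0.022 -0.008] w 67.1 tilt [ 0.0005 -0.0002]
jig xy [16.45 -2.71] F jig [0.3 0.5]
```

Near-zero lateral force now, and it's sliding down the pin. Full seating should come at TCP z≈12.8.

Emit:
play_rows(
  increments=[
    [[0,0.0005,0],[0,0,0]],
    [[0,0.0005,0],[0,0,0]],
    [[0,0.0005,0],[0,0,0]],
    [[0,0.0005,0],[0,0,0]],
    [[0,0,0],[0,0,0]],
    [[0,0,0],[0,0,0]],
  ],
)

```text
t: 20.02
eef_pos: [0.5689, 0.0078, 0.0142]
tool_rot: [-0.532, 0.533, 0.465, -0.465]
contact_force: [0.4, 0.3, -2.8]
gripper_width: 0.784
```

Emit:
play_rows(
  increments=[
    [[0,0.0005,0],[0,0,0]],
    [[0,0.0004,0],[0,0,0]],
    [[0,0,0],[0,0,0]],
    [[0,0,0],[0,0,0]],
  ],
)

```text
t: 20.35
eef_pos: [0.5689, 0.0078, 0.0132]
tool_rot: [0.532, -0.532, -0.465, 0.465]
contact_force: [0.2, -0.8, -2.8]
gripper_width: 0.781
```

```bash
python3 -c "
from h import *
js()"
```

```text
t 20.35 pos [568.9   7.8  13.2] yaw 82.29 F [ 0.16 -0.81 -2.83] T [ 0.051 -0.109 -0.003] w 66.7 tilt [-0.  0.]
jig xy [16.15 -2.55] F jig [ 0.3 -0.8]
```

Emit:
play_rows(
  increments=[
    [[0,0.0004,0],[0,0,0]],
    [[0,0.0003,0],[0,0,0]],
    [[0,0,0],[0,0,0]],
    [[0,0,0],[0,0,0]],
  ],
)

```text
t: 20.68
eef_pos: [0.5689, 0.0078, 0.013]
tool_rot: [-0.532, 0.532, 0.465, -0.465]
contact_force: [-2.3, 0.8, 3.9]
gripper_width: 0.781
```

Emit:
play_rows(
  increments=[
    [[0,0.0004,0],[0,0,0]],
    [[0,0,0],[0,0,0]],
    [[0,0,0],[0,0,0]],
  ],
)

```text
t: 20.93
eef_pos: [0.5689, 0.0078, 0.013]
tool_rot: [0.533, -0.532, -0.465, 0.465]
contact_force: [-3.1, 1.0, 9.5]
gripper_width: 0.783
```

```bash
python3 -c "
from h import *
js()"
```

```text
t 20.93 pos [568.9   7.8  13. ] yaw 82.29 F [-3.06  0.98  9.5 ] T [ 0.051  0.756 -0.012] w 66.9 tilt [0.0001 0.0002]
jig xy [16.21 -2.55] F jig [-3.2  0.6]
```

The plate is on the bed: z dropped 6.8 mm from riding height and there is firm contact. I'll relieve the press and release.

Emit:
play_rows(
  increments=[
    [[0,-0.0008,0],[0,0,0]],
    [[0,0,0],[0,0,0]],
    [[0,0,0],[0,0,0]],
  ],
)

```text
t: 21.18
eef_pos: [0.569, 0.0077, 0.013]
tool_rot: [-0.532, 0.533, 0.465, -0.465]
contact_force: [-0.2, 0.1, 0.4]
gripper_width: 0.782
```

Emit:
play_rows(
  increments=[
    [[0,0,0],[0,0,0]],
    [[0,0,0],[0,0,0]],
    [[0,0,0],[0,0,0]],
    [[0,0,0],[0,0,0]],
    [[0,0,0],[0,0,0]],
    [[0,0,0],[0,0,0]],
  ],
  gripper=0.079,
)

```text
t: 21.68
eef_pos: [0.5689, 0.0078, 0.013]
tool_rot: [-0.532, 0.533, 0.465, -0.465]
contact_force: [0.9, -0.4, -0.6]
gripper_width: 0.925
```

```bash
python3 -c "
from h import *
js()"
```

```text
t 21.68 pos [568.9   7.8  13. ] yaw 82.29 F [ 0.89 -0.43 -0.58] T [ 0.02  -0.006  0.001] w 79.0 tilt [ 0.0001 -0.    ]
jig xy [16.23 -2.58] F jig [ 0.9 -0.3]
```

Emit:
play_rows(
  increments=[
    [[0,-0.004,0],[0,0,0]],
    [[0,-0.008,0],[0,0,0]],
    [[0,-0.014,0],[0,0,0]],
    [[0,-0.02,0],[0,0,0]],
    [[0,-0.02,0],[0,0,0]],
    [[0,-0.02,0],[0,0,0]],
    [[0,-0.02,0.01],[0,0,0]],
    [[0,-0.01,0.02],[0,0,0]],
    [[0,0,0.02],[0,0,0]],
    [[0,0,0.01],[0,0,0]],
    [[0,0,0],[0,0,0]],
    [[0,0,0],[0,0,0]],
  ],
)

```text
t: 22.68
eef_pos: [0.5097, 0.0159, 0.1293]
tool_rot: [-0.532, 0.532, 0.466, -0.465]
contact_force: [-0.3, 0.1, 0.3]
gripper_width: 0.926
```

```bash
python3 -c "
from h import *
js()
import pickle; c=read_camera('scene'); pickle.dump(c,open('fit.pkl','wb'))
cv2.imwrite('pics/f1.png',cv2.resize(c['color'][150:220,200:300],(800,560),interpolation=cv2.INTER_CUBIC)[...,::-1])
X=cloud(c); a=np.radians(-7.7); J=np.array([[np.cos(a),-np.sin(a)],[np.sin(a),np.cos(a)]])
Q=(X[...,:2]*1000-[553.2,12.5])@J; Z=X[...,2]*1000
for x in(-15,0,20,45):
  for y in(-30,0,25):
    m=(abs(Q[...,0]-x)<5)&(abs(Q[...,1]-y)<6); print(x,y,np.nanmedian(Z[m]).round(1),m.sum())
m=((abs(Q[...,0])<52)&(abs(Q[...,1])<60)&(c['color'].min(-1)>145)&(Z<35)).astype(np.uint8)
k=max(cv2.findContours(m,cv2.RETR_EXTERNAL,cv2.CHAIN_APPROX_NONE)[0],key=cv2.contourArea)
P=(pix2world(c,k[:,0],.026)[:,:2]*1000-[553.2,12.5])@J; print(P.min(0),P.max(0))
"
```

```text
t 22.68 pos [509.7  15.9 129.3] yaw 82.31 F [-0.28  0.1   0.32] T [-0.008 -0.033 -0.003] w 79.1 tilt [0.0006 0.0002]
jig xy [-43.6   -2.45] F jig [-0.3  0.1]
-15 -30 353.0 198
-15 0 414.8 100
-15 25 373.7 243
0 -30 467.5 90
0 0 410.8 134
0 25 25.3 27
20 -30 19.4 19
20 0 22.5 18
20 25 23.6 19
45 -30 -745.8 12
45 0 -360.7 16
45 25 -362.2 16
[-22.9851567  -42.64059602] [48.83437732 53.70395704]
```

View pics/f1.png

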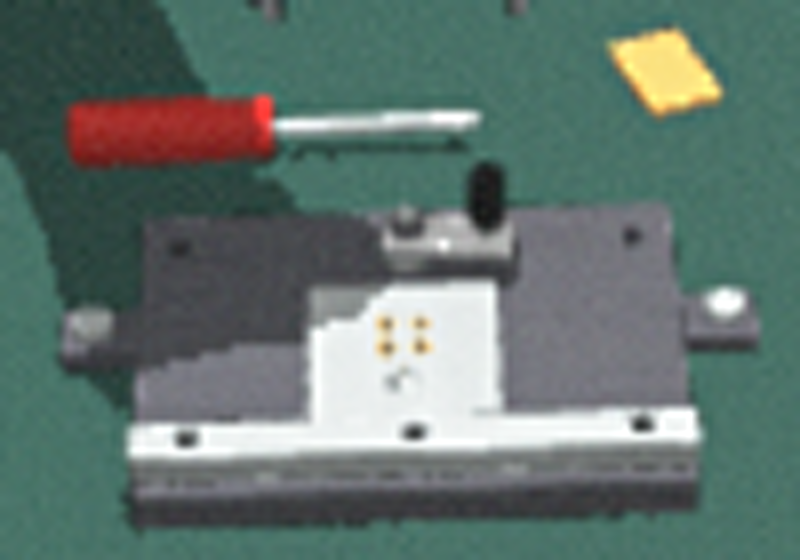

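The picture shows the template flat at the rail with the pin visible in the hole, crop (405,382). The knob is at about scene px (261,174), still along +y. I'll narrow the gripper and go over the knob.

Emit:
play_rows(
  increments=[
    [[0.008,0,0.0018],[0,0,0]],
    [[0.016,0,0],[0,0,0]],
    [[0.0085,0,0],[0,0,0]],
    [[0,0.005,0],[0,0,0]],
    [[0,0.01,0],[0,0,0]],
    [[0,0.015,0],[0,0,0]],
    [[0,0.015,0],[0,0,0]],
    [[0,0.01,0],[0,0,0]],
    [[0,0.005,0],[0,0,0]],
    [[0,0,0],[0,0,0]],
    [[0,0,0],[0,0,0]],
    [[0,0,0],[0,0,0]],
  ],
  gripper=0.03,
  grip_force=20,
)

```text
t: 23.73
eef_pos: [0.5125, 0.0482, 0.0695]
tool_rot: [-0.532, 0.533, 0.465, -0.465]
contact_force: [0.4, 0.3, 0.4]
gripper_width: 0.348
```

```bash
python3 -c "
from h import *
js(); st([512.3,48.3,45])
c=read_camera('scene'); cv2.imwrite('pics/kn.png',cv2.resize(c['color'][135:205,210:310],(800,560),interpolation=cv2.INTER_CUBIC)[...,::-1])
"
```

```text
t 23.73 pos [512.5  48.2  69.5] yaw 82.27 F [0.38 0.27 0.39] T [-0.001 -0.001 -0.018] w 29.7 tilt [0.0009 0.0002]
jig xy [-45.11  29.89] F jig [0.3 0.3]
t 23.73 pos [512.5  48.2  69.5] yaw 82.27 F [0.38 0.27 0.39] T [-0.001 -0.001 -0.018] w 29.7 tilt [0.0009 0.0002]
tool shift mm [ 0.1  24.48  0.24]
```

View pics/kn.png

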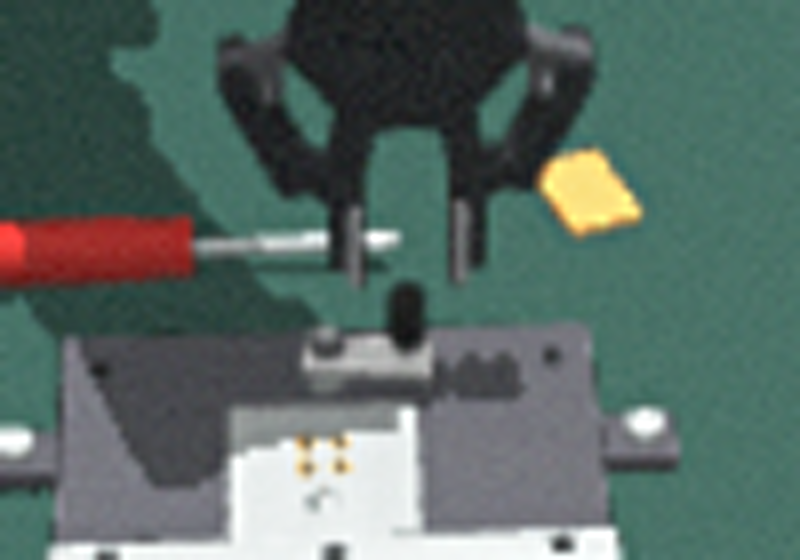

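The fingers are centred over the knob (gap centre about crop x 408, knob at x 407). I'll lower and grip.

Emit:
play_rows(
  increments=[
    [[0,0.006,0],[0,0,0]],
    [[0,0.007,0],[0,0,0]],
    [[0,0.006,0],[0,0,0]],
    [[0,0.004,0],[0,0,0]],
    [[0,0.0015,0],[0,0,0]],
    [[0,0,0],[0,0,0]],
    [[0,0,0],[0,0,0]],
  ],
)

```text
t: 24.37
eef_pos: [0.5119, 0.0483, 0.0443]
tool_rot: [0.533, -0.532, -0.465, 0.465]
contact_force: [-0.5, -0.1, -1.1]
gripper_width: 0.351
```

Emit:
play_rows(
  increments=[
    [[0,0,0],[0,0,0]],
    [[0,0,0],[0,0,0]],
    [[0,0,0],[0,0,0]],
    [[0,0,0],[0,0,0]],
    [[0,0,0],[0,0,0]],
    [[0,0,0],[0,0,0]],
  ],
  gripper=0.012,
)

```text
t: 24.87
eef_pos: [0.5121, 0.048, 0.0447]
tool_rot: [-0.532, 0.533, 0.465, -0.465]
contact_force: [-1.6, -2.0, 2.9]
gripper_width: 0.148
```

```bash
python3 -c "
from h import *
js()
for i in range(11):
  if i<10: a,b=np.radians(9*i),np.radians(9*(i+1)); p=lambda q:np.array([30*np.sin(q),30*np.cos(q)]); d=p(b)-p(a); print('row x %.4f z %.4f'%(d[1]/1000,-d[0]/1000))
"
```

```text
t 24.87 pos [512.1  48.   44.7] yaw 82.27 F [-1.61 -2.02  2.91] T [-0.488  0.122  0.054] w 12.6 tilt [ 0.0003 -0.0001]
jig xy [-45.46  29.69] F jig [-1.3 -2.2]
row x -0.0004 z -0.0047
row x -0.0011 z -0.0046
row x -0.0018 z -0.0043
row x -0.0025 z -0.0040
row x -0.0031 z -0.0036
row x -0.0036 z -0.0031
row x -0.0040 z -0.0025
row x -0.0043 z -0.0018
row x -0.0046 z -0.0011
row x -0.0047 z -0.0004
```

Emit:
play_rows(
  increments=[
    [[-0.0004,0,-0.0047],[0,0,0]],
    [[-0.0011,0,-0.0046],[0,0,0]],
    [[-0.0018,0,-0.0043],[0,0,0]],
    [[-0.0025,0,-0.004],[0,0,0]],
    [[-0.0031,0,-0.0036],[0,0,0]],
    [[0,0,0],[0,0,0]],
  ],
)

```text
t: 25.37
eef_pos: [0.5319, 0.0371, 0.0447]
tool_rot: [0.533, -0.532, -0.465, 0.465]
contact_force: [-2.0, -0.2, 5.7]
gripper_width: 0.151
```

```bash
python3 -c "
from h import *
js()"
```

```text
t 25.37 pos [531.9  37.1  44.7] yaw 82.29 F [-1.98 -0.24  5.74] T [ 0.015  0.345 -0.054] w 12.9 tilt [-0.0005  0.001 ]
jig xy [-24.43  21.55] F jig [-1.9 -0.5]
```

Emit:
play_rows(
  increments=[
    [[-0.0036,-0.0005,-0.0031],[0,0,0]],
    [[-0.004,0,-0.0025],[0,0,0]],
    [[-0.0043,0,-0.0018],[0,0,0]],
    [[-0.004,0,-0.0011],[0,0,0]],
    [[-0.003,0,-0.0003],[0,0,0]],
    [[0,0,0],[0,0,0]],
    [[0,0,0],[0,0,0]],
  ],
)

```text
t: 25.95
eef_pos: [0.5417, 0.0191, 0.0453]
tool_rot: [-0.531, 0.533, 0.468, -0.463]
contact_force: [9.1, 4.8, -8.5]
gripper_width: 0.153
```

```bash
python3 -c "
from h import *
js()"
```

```text
t 25.95 pos [541.7  19.1  45.3] yaw 82.37 F [ 9.12  4.77 -8.52] T [ 1.13  -1.742 -0.187] w 13.1 tilt [0.0071 0.0026]
jig xy [-12.27   5.04] F jig [8.4 6. ]
```

Emit:
play_rows(
  increments=[
    [[0,0,0],[0,0,0]],
    [[0,0,0],[0,0,0]],
  ],
)

```text
t: 26.12
eef_pos: [0.5417, 0.0191, 0.0453]
tool_rot: [-0.531, 0.533, 0.468, -0.463]
contact_force: [8.4, 5.5, -8.0]
gripper_width: 0.152
```

```bash
python3 -c "
from h import *
js()
c=read_camera('scene'); cv2.imwrite('pics/kn2.png',cv2.resize(c['color'][135:205,210:310],(800,560),interpolation=cv2.INTER_CUBIC)[...,::-1])
"
```

```text
t 26.12 pos [541.7  19.1  45.3] yaw 82.38 F [ 8.39  5.52 -8.  ] T [ 1.103 -1.77  -0.235] w 13.0 tilt [0.007  0.0024]
jig xy [-12.31   5.04] F jig [7.6 6.6]
```

View pics/kn2.png

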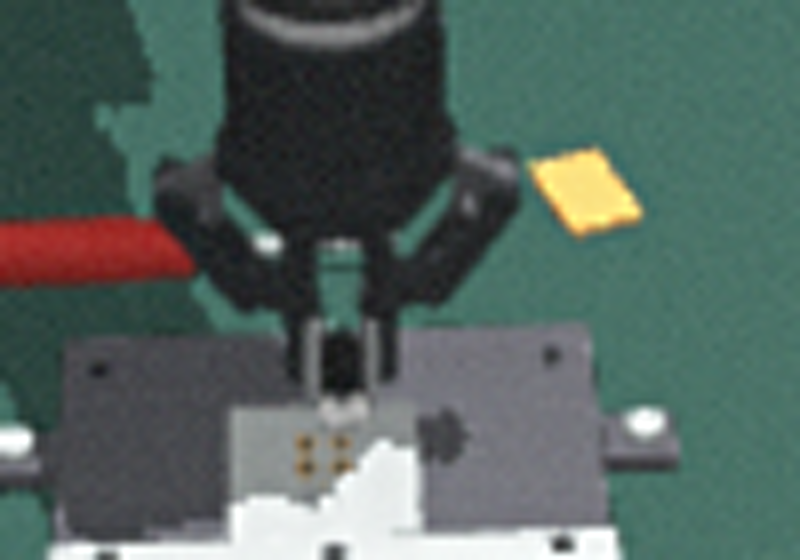

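The arm now points almost to +x, over the template's near edge. There is some wind-up force in the grip, so I'll release and finish by pushing.

Emit:
play_rows(
  increments=[
    [[0,0,0],[0,0,0]],
    [[0,0,0],[0,0,0]],
    [[0,0,0],[0,0,0]],
    [[0,0,0],[0,0,0]],
    [[0,0,0],[0,0,0]],
  ],
  gripper=0.03,
)

```text
t: 26.58
eef_pos: [0.5377, 0.0164, 0.0449]
tool_rot: [0.533, -0.532, -0.465, 0.465]
contact_force: [0.2, 0.6, 0.4]
gripper_width: 0.349
```

```bash
python3 -c "
from h import *
js()"
```

```text
t 26.58 pos [537.7  16.4  44.9] yaw 82.28 F [0.23 0.55 0.43] T [ 0.002 -0.011 -0.005] w 29.8 tilt [-0.0004 -0.0002]
jig xy [-15.86   1.82] F jig [0.2 0.6]
```

Forces are zero. Now I'll push the knob in -y with the open finger until the stop is felt.

Emit:
play_rows(
  increments=[
    [[-0.002,0,0],[0,0,0]],
    [[-0.002,0,0],[0,0,0]],
    [[-0.002,0,0],[0,0,0]],
    [[-0.001,0,0],[0,0,0]],
    [[-0.001,0,0],[0,0,0]],
    [[0,0,0],[0,0,0]],
    [[0,0,0],[0,0,0]],
  ],
)

```text
t: 27.17
eef_pos: [0.5372, 0.0088, 0.0451]
tool_rot: [-0.532, 0.533, 0.465, -0.465]
contact_force: [1.1, 0.7, 0.5]
gripper_width: 0.353
```

Emit:
play_rows(
  increments=[
    [[-0.0005,0,0],[0,0,0]],
    [[-0.0005,0,0],[0,0,0]],
    [[-0.0005,0,0],[0,0,0]],
    [[0,0,0],[0,0,0]],
    [[0,0,0],[0,0,0]],
  ],
)

```text
t: 27.58
eef_pos: [0.5367, 0.0073, 0.045]
tool_rot: [0.532, -0.532, -0.465, 0.465]
contact_force: [0.7, 1.4, 0.4]
gripper_width: 0.353
```

```bash
python3 -c "
from h import *
js()"
```

```text
t 27.58 pos [536.7   7.3  45. ] yaw 82.29 F [0.74 1.38 0.43] T [ 0.268 -0.238 -0.007] w 30.1 tilt [-0.0001  0.    ]
jig xy [-15.66  -7.4 ] F jig [0.6 1.5]
```

Emit:
play_rows(
  increments=[
    [[-0.0005,0,0],[0,0,0]],
    [[-0.0005,0,0],[0,0,0]],
    [[0,0,0],[0,0,0]],
    [[0,0,0],[0,0,0]],
  ],
)

```text
t: 27.92
eef_pos: [0.5366, 0.0064, 0.045]
tool_rot: [0.532, -0.532, -0.465, 0.465]
contact_force: [0.7, 1.8, 0.2]
gripper_width: 0.35
```

Emit:
play_rows(
  increments=[
    [[-0.0005,0,0],[0,0,0]],
    [[-0.0005,0,0],[0,0,0]],
    [[0,0,0],[0,0,0]],
    [[0,0,0],[0,0,0]],
  ],
)

```text
t: 28.25
eef_pos: [0.5367, 0.0063, 0.045]
tool_rot: [0.532, -0.532, -0.466, 0.465]
contact_force: [2.1, 4.5, -0.7]
gripper_width: 0.354
```

Emit:
play_rows(
  increments=[
    [[-0.0005,0,0],[0,0,0]],
    [[-0.0005,0,0],[0,0,0]],
    [[0,0,0],[0,0,0]],
    [[0,0,0],[0,0,0]],
  ],
)

```text
t: 28.58
eef_pos: [0.5366, 0.0062, 0.045]
tool_rot: [0.532, -0.532, -0.466, 0.465]
contact_force: [1.4, 6.4, 0.0]
gripper_width: 0.349
```

The stop is felt: force rises with no motion, at jig y≈-8.4 against about -8 expected. I'll back off and retreat.

Emit:
play_rows(
  increments=[
    [[0.003,0,0],[0,0,0]],
    [[0.003,0,0],[0,0,0]],
    [[0.002,0,0],[0,0,0]],
    [[0,0,0],[0,0,0]],
    [[0,0,0],[0,0,0]],
    [[0,-0.005,0],[0,0,0]],
    [[0,-0.01,0],[0,0,0]],
    [[0,-0.02,0],[0,0,0]],
    [[0,-0.02,0],[0,0,0]],
    [[0,-0.02,0],[0,0,0]],
    [[0,-0.02,0.015],[0,0,0]],
    [[0,-0.02,0.025],[0,0,0]],
    [[0,-0.02,0.025],[0,0,0]],
    [[0,-0.01,0.025],[0,0,0]],
    [[0,0,0],[0,0,0]],
    [[0,0,0],[0,0,0]],
  ],
)

```text
t: 29.92
eef_pos: [0.4479, 0.0244, 0.1915]
tool_rot: [-0.532, 0.533, 0.466, -0.464]
contact_force: [0.4, 0.3, 0.8]
gripper_width: 0.351
```

```bash
python3 -c "
from h import *
js()
c=read_camera('scene'); a=cv2.resize(c['color'][160:220,205:300],(800,500),interpolation=cv2.INTER_CUBIC)
cv2.imwrite('pics/end.png',a[...,::-1])
"
```

```text
t 29.92 pos [447.9  24.4 191.5] yaw 82.31 F [0.45 0.3  0.81] T [-0.058 -0.028  0.027] w 30.0 tilt [0.0025 0.001 ]
jig xy [-105.89   -2.35] F jig [0.4 0.4]
```

View pics/end.png

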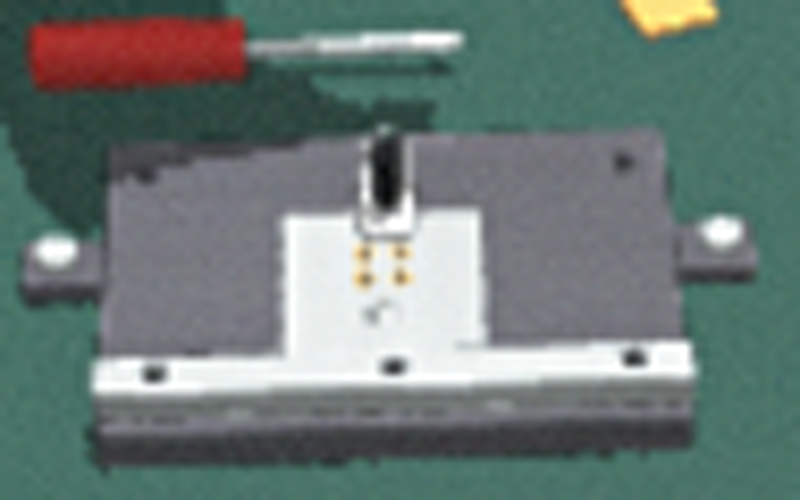

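The arm points straight at the rail over the template's near edge. The template is flat with the pin in its hole, and the robot is clear.

```bash
python3 -c "
from h import *
print(hand_in())"
```

```text
the job is handed in; nothing more can be done
None
```

The template is fitted on the locating pin and the hold-down arm is swung over it to its stop. I handed the job in at about 30 s of the 72 s allowed; `hand_in()` gives no verdict.

- **Fitting:** I held the template against the rail, resting on the pin, at about +19 mm from the jig's middle. I slid it along lightly until the hole found the pin at jig y≈−2.5 mm. It then went down the pin onto the bed, 6.8 mm by the arm's reading (7 mm expected).
- **Forces:** The rail force peaked at about 7 N, before the slide, and stayed around 4–5 N while sliding. On touching the bed the press read 9.5 N before I eased it off.
- **Rail contact lost briefly:** Early in the slide the template drifted about 0.5 mm off the rail. I re-seated it before going on.
- **Hold-down arm:** Gripping the knob built up side forces of about 8 N near the end of the swing. I let go and pushed the last few degrees with one finger until the stop was felt at 6 N without motion.
- **Last check:** The final picture shows the arm over the template's near edge and pointing at the rail, the template flat with the pin in its hole, and the robot clear. The screwdriver and brass blank look unmoved. The other bystanders were outside that crop, and I did not compare them with the start. I read the template as flat from the arm's drop and the pictures; my depth check of it was spoiled by background points.

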